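# Fetch the weighing jar from behind the reagent bottles

### The arm

A 6-joint arm with a two-finger parallel gripper is mounted at the origin on the work surface. World frame = base frame: x ahead of the robot, y to its left, z up, the work surface at z = 0. Lengths are in m, angles in rad, forces in N, time in s.
With the tool pointing down it reaches from about 0.35 to 0.975 m from the base axis. Payload 7.1 kg.
Tool frame: the origin (TCP) lies at the very end of the fingers, on their centre line; the grasp point (between the pads) lies r.tcp_to_grasp behind it (r.tcp_to_grasp is the distance from the TCP to the grasp point, in m); z points along the fingers, y is the line along which they close (so a half turn about z gives the same grasp; the last joint's range is limited). The gripper opens to 88 mm and grips with 3 to 60 N. Pads are 20 mm wide; open, the fingers measure 115 mm over their backs; the gripper's body (75 mm by 178 mm) begins 61 mm behind the grasp point.
Start: joints at [1.245, 0.423, 1.63, -0, 1.089, -0.019], TCP at [0.189, 0.596, 0.187] pointing down, gripper open.
Joint ranges: [-3, 3], [-0.9, 2.11], [0.09, 2.58], [-1.31, 4.45], [0.11, 2.69], [-2.54, 2.54]. Speed limits (rad/s): [2.39, 2.39, 3.01, 3.14, 3.14, 3.14].

### API

Orientations are given as a rotation vector (axis times angle).
In Python, from plant import r gives the robot as it stands.
- The arm moves only by the tool move_arm, never from a script. Its argument "deltas" is a list of rows, each a list of 6 numbers: the shift along the tool's x, y, z in units of 25 mm (1.0 is 25 mm), then the turn, a rotation vector about the tool's x, y, z in rad. In form: [[dx, dy, dz, rx, ry, rz], ...]. A call has 1 to 8 rows; each row shifts and turns the commanded pose from where the row before left it, along the tool's axes as they then stand; what a row does not reach is not made up. A row lasts 1/12 s, in which the tool goes at most 41.7 mm and 7.16 degrees, less where a joint would pass 70% of its speed; a pose out of reach is approached as far as the arm can. A call is refused whole if a number of a shift passes 1 or a number of a turn 0.125, either way. A call with a gripper value outside its range is refused whole. "claw" is the finger opening in mm, from 0 to 87.8, set as the call begins (left out, the last holds). The fingers move at their own pace and stop on an object; the grip force is fixed at half the most. Time passes only in rows, so rows that do not move let the fingers close. It gives the time, the measured TCP pose, the force, the opening and the grip force at its end, in the units of the state.
- r.sense(): the state, without advancing time (a new reading comes with each control period).
- r.capture(name): name is "scene" or "top" or "wrist"; returns (picture, depth): 420x560x3 uint8, red, green, blue; 420x560 float32, m along the optical axis (not along the pixel's ray), 0 where there is no reading.
- r.camera_model(name): a dict with "K" (3x3 intrinsics, pixels), "world_from_camera" (4x4, takes a point from camera to world coordinates). Camera axes: x right, y down, z forward; pixel columns grow to the right and rows downward; lengths in m; the calibration is good to about 2 mm. A picture is of the moment at which its call begins: read the wrist's pose just before it. camera_model takes no time and is no camera call; for the wrist camera it gives the pose at the moment of the call.
- r.job_done(): hands the job in; it is judged then, once.
The state is a dict: "time_s": time; "joint_pos": joint angles; "joint_vel": joint speeds; "joint_efforts": joint torques, N m; "tcp_pos": TCP position; "eef_rot": TCP orientation; "ft_force": force on the tool from outside, world axes, zero at the start; "torque": the same for the moment, N m; "opening": opening from 0.0 (shut) to 1.0 (fully open); "grip_force": force on a finger pad.
Only numpy, scipy, OpenCV 4.12 (cv2) and the standard library are available. Lean on these libraries where they do the work, as an engineer would, in place of code of your own. Each camera call takes 0.05 s, during which the arm holds its last target. There are 200 camera calls.

### The job

The small porcelain jar in the steel tray is hemmed in behind two bottles and a flask, and is to be weighed: first clear all three onto the grey bench mat, then set the jar in the middle of the balance pan, and only then stand the two bottles and the flask back in the tray, each on the very pad it came from. Set everything down upright and let go of it, never drop or tip anything, and leave the tube rack, wash bottle and beaker where they are.

Things in the scene. Friction and masses are not known exactly. Their poses are not given: they have to be found in the camera images.
- round_bottle_mid (a point): Round amber glass bottle with a paper label and a white screw cap, loose, standing upright; 106 mm tall, about 0.22 kg. Body 54 mm in diameter up to 58 mm above its foot, then a shoulder to a 24 mm neck (72 to 82 mm), then the cap, 32 mm in diameter, from 82 mm to the top at 106 mm: take it by the cap or the body. The point is on its axis half-way up, 53 mm above its foot; z is up.
- square_bottle_mid (a point): Square white plastic bottle with a white round cap, loose, standing upright; 100 mm tall, about 0.20 kg. Body 48 x 48 mm (sides along its x and y), 62 mm high, then a 24 mm neck (68 to 76 mm), then the cap, 32 mm in diameter, from 76 mm to the top at 100 mm: take it by the cap or the body. The point is on its axis half-way up, 50 mm above its foot; z is up.
- cone_flask_mid (a point): Conical clear glass flask with a dark rubber stopper, loose, standing upright; 96 mm tall, about 0.18 kg. Foot 60 mm in diameter, cone up to 60 mm above the foot, a 22 mm neck (60 to 73 mm), then the stopper, 26 to 30 mm in diameter, from 73 mm to the top at 96 mm (straight, 30 mm, from 81 mm up): take it by the stopper. The point is on its axis half-way up, 48 mm above its foot; z is up.
- jar_mid (a point): Small squat white porcelain jar with lid (the lid is one piece with it), a loose plain cylinder 40 mm in diameter and 44 mm tall, about 0.12 kg, with a thin grey line round it under the lid; it stands in the tray between the two rear bottle pads, behind the front one. The point is on its axis half-way up, 22 mm above its foot; z is up.
- tray: Dull steel fixed tray, 180 (x) by 210 mm (y), floor 6 mm and rim (5 mm thick) 14 mm above the bench. Origin: centre of its underside; +x is its rear. Dark flat pads, 66 mm across, at (x, y) = (-40, 0), (22, 60), (22, -60) mm are the places of the bottles and flask (each stands within 3 mm of a pad's centre; which one where varies); a 48 mm pad at (22, 0) is the jar's.
- mat: Grey flat bench mat, fixed, 140 mm (x) by 250 mm (y), 4 mm thick: the side area, with room for the three bottles in a row along its y, 75 mm apart. Origin: centre of its underside.
- pan (a point): Centre of the top of the balance's round steel pan, 110 mm in diameter, flat and rigid, 68 mm above the bench. The balance is a fixed white case 220 mm (x) by 170 mm (y) whose top is 56 mm above the bench; the pan's centre is 35 mm from the case's centre along +x, the display is towards -x. z is up.
- tube_rack: Bystander: orange rack with green-capped tubes, 80 x 170 mm, 98 mm tall, loose. Origin: centre of its underside. Leave it alone.
- wash_bottle: Bystander: white wash bottle with an orange cap and a bent spout along its x, body 68 mm in diameter, 176 mm tall, loose. Origin: centre of its underside. Leave it alone.
- beaker: Bystander: glass beaker, 72 mm in diameter, 85 mm tall, loose. Origin: centre of its underside. Leave it alone.

How it is judged:
On the way, in this order (a step that is already met when the one before it is completed fails the run):
1. both bottles and the flask stand upright, released, on the grey mat, while the jar is still on its pad in the tray (x of round_bottle_mid in the frame of mat between -0.055 and 0.055 m and y of round_bottle_mid in the frame of mat between -0.11 and 0.11 m and height (world z) of round_bottle_mid below 0.065 m and angle between each of round_bottle_mid, square_bottle_mid, cone_flask_mid's own z axis and vertical below 0.1 rad and linear speed of each of round_bottle, square_bottle, cone_flask below 0.03 m/s and contact force between the fingers and round_bottle below 0.1 N and x of square_bottle_mid in the frame of mat between -0.055 and 0.055 m and y of square_bottle_mid in the frame of mat between -0.11 and 0.11 m and height (world z) of square_bottle_mid below 0.062 m and contact force between the fingers and square_bottle below 0.1 N and x of cone_flask_mid in the frame of mat between -0.055 and 0.055 m and y of cone_flask_mid in the frame of mat between -0.11 and 0.11 m and height (world z) of cone_flask_mid below 0.06 m and contact force between the fingers and cone_flask below 0.1 N and distance of jar_mid from where it was at the start of the episode below 0.03 m), for 0.2 s.
2. the jar stands in the middle of the balance pan, released, while the three still stand on the mat (horizontal distance between jar_mid and pan below 0.015 m and z of jar_mid in the frame of pan between 0.017 and 0.027 m and angle between each of jar_mid, round_bottle_mid, square_bottle_mid, cone_flask_mid's own z axis and vertical below 0.1 rad and linear speed of each of jar, round_bottle, square_bottle, cone_flask below 0.03 m/s and contact force between the fingers and jar below 0.1 N and x of round_bottle_mid in the frame of mat between -0.055 and 0.055 m and y of round_bottle_mid in the frame of mat between -0.11 and 0.11 m and height (world z) of round_bottle_mid below 0.065 m and contact force between the fingers and round_bottle below 0.1 N and x of square_bottle_mid in the frame of mat between -0.055 and 0.055 m and y of square_bottle_mid in the frame of mat between -0.11 and 0.11 m and height (world z) of square_bottle_mid below 0.062 m and contact force between the fingers and square_bottle below 0.1 N and x of cone_flask_mid in the frame of mat between -0.055 and 0.055 m and y of cone_flask_mid in the frame of mat between -0.11 and 0.11 m and height (world z) of cone_flask_mid below 0.06 m and contact force between the fingers and cone_flask below 0.1 N), for 0.2 s.
At the end, for the whole second after the job is handed in: The jar stands upright on the balance pan within 15 mm of its centre, and both bottles and the flask stand upright in the tray, each within 15 mm of where it stood at the start; all released and at rest (horizontal distance between jar_mid and pan below 0.015 m and z of jar_mid in the frame of pan between 0.017 and 0.027 m and angle between each of jar_mid, round_bottle_mid, square_bottle_mid, cone_flask_mid's own z axis and vertical below 0.1 rad and linear speed of each of jar, round_bottle, square_bottle, cone_flask below 0.03 m/s and contact force between the fingers and jar below 0.1 N and distance of each of round_bottle_mid, square_bottle_mid, cone_flask_mid from where it was at the start of the episode below 0.015 m and contact force between the fingers and round_bottle below 0.1 N and contact force between the fingers and square_bottle below 0.1 N and contact force between the fingers and cone_flask below 0.1 N); the robot touches nothing.
It fails at once if a bottle, the flask or the jar is tipped by more than about 35 degrees (angle between any of round_bottle_mid, square_bottle_mid, cone_flask_mid, jar_mid's own z axis and vertical above 0.6 rad).
It fails at once if a bottle, the flask or the jar is dropped (falls freely more than about 15 mm) ((contact force between round_bottle and anything else below 0.01 N and linear speed of round_bottle above 0.55 m/s) or (contact force between square_bottle and anything else below 0.01 N and linear speed of square_bottle above 0.55 m/s) or (contact force between cone_flask and anything else below 0.01 N and linear speed of cone_flask above 0.55 m/s) or (contact force between jar and anything else below 0.01 N and linear speed of jar above 0.55 m/s)).
It fails at once if the tube rack, wash bottle or beaker is shifted by more than 20 mm or knocked over (distance of any of tube_rack, wash_bottle, beaker from where it was at the start of the episode above 0.02 m or angle between any of tube_rack, wash_bottle, beaker's own z axis and vertical above 0.4 rad).
It also fails if it takes over 144 s, if anything falls off the work surface, if the arm or the gripper's body presses on something with over 40 N, if the wrist force passes 120 N, or if a joint passes its speed limit or range.

## Working session

There is one attempt and no reset: what is moved stays moved. The work goes in short steps, Python scripts to look and compute and a tool call to move; the robot and the scene stay as the last step left them, time stands still between calls to the robot, and variables do not carry over. Pictures are saved under pics/ and viewed, at most 14 in all, crops included, and the job is handed in when it is done.

Besides the shell and the picture viewer there is one more tool, called after "Request:" by a JSON object that holds its "method" and its "body". move_arm: Moves the arm, as the interface text tells. Its arguments: {"type":"object","properties":{"deltas":{"type":"array","items":{"type":"array","items":{"type":"number"}}},"claw":{"type":"number"}},"required":["deltas"]}

```bash
mkdir -p pics; cat > h.py <<'E'
import numpy as np, cv2
from plant import r
from scipy.spatial.transform import Rotation as R
def cap(n,name):
    m=r.camera_model(n); p,d=r.capture(n); cv2.imwrite('pics/%s.png'%name,p[:,:,::-1]); np.savez('/tmp/%s.npz'%name,p=p,d=d,K=m['K'],T=m['world_from_camera']); return p,d,np.array(m['K']),np.array(m['world_from_camera'])
def cloud(d,K,T):
    v,u=np.indices(d.shape); P=np.stack([(u-K[0,2])/K[0,0]*d,(v-K[1,2])/K[1,1]*d,d],-1)
    W=P@T[:3,:3].T+T[:3,3]; W[d<=0]=np.nan; return W
def ray(u,v,z,K,T):
    w=T[:3,:3]@np.array([(u-K[0,2])/K[0,0],(v-K[1,2])/K[1,1],1]); return T[:3,3]+w*(z-T[2,3])/w[2]
E
python3 - <<'E'
from h import *
s=r.sense();print(s['tcp_pos'],s['eef_rot'],r.tcp_to_grasp,s['time_s']);print(R.from_rotvec(s['eef_rot']).as_matrix().round(3))
for n in ('top','scene'):
    p,d,K,T=cap(n,n);print(n,K,T.round(3))
E
```

```text
[0.18857439 0.59523521 0.18653146] [-4.80050890e-01 -3.10446773e+00  2.32110995e-03] 0.0187 0.0
[[-0.953  0.302 -0.   ]
 [ 0.302  0.953 -0.001]
 [-0.    -0.001 -1.   ]]
top [[484.93159447   0.         272.08222777]
 [  0.         484.93159447 207.75387895]
 [  0.           0.           1.        ]] [[-0.024 -0.991  0.135  0.443]
 [-1.     0.026  0.012 -0.026]
 [-0.015 -0.134 -0.991  1.093]
 [ 0.     0.     0.     1.   ]]
scene [[461.73101923   0.         283.94754203]
 [  0.         461.73101923 214.4691702 ]
 [  0.           0.           1.        ]] [[-0.436  0.532 -0.726  1.41 ]
 [ 0.9    0.271 -0.342  0.354]
 [ 0.015 -0.802 -0.597  0.725]
 [ 0.     0.     0.     1.   ]]
```

View pics/top.png

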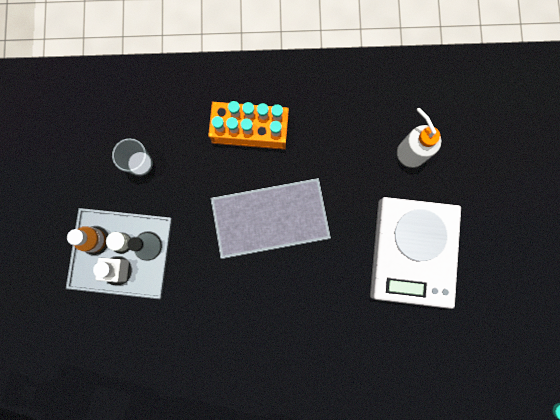

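View pics/scene.png

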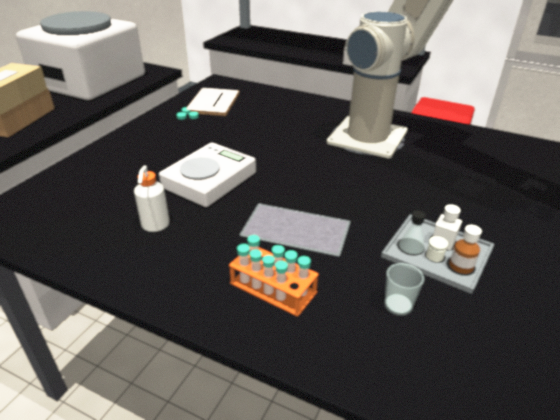

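The top view shows the tray at left (corners about (80,209), (171,216), (161,298), (67,290)). The round bottle is at (92,240), the jar at (118,241), the flask at (145,245) and the square bottle in front at (112,270). The mat is at (270,218), the pan at (421,235), the beaker at (131,156) and the rack at (248,125).

```bash
python3 - <<'E'
from h import *
D=np.load('/tmp/top.npz');p,d,K,T=[D[k] for k in 'pdKT'];W=cloud(d,K,T)
hsv=cv2.cvtColor(p,cv2.COLOR_RGB2HSV)
g=(hsv[...,2]>70).astype(np.uint8)
def rect(x0,y0,x1,y1,z,name):
    m=np.zeros_like(g);m[y0:y1,x0:x1]=g[y0:y1,x0:x1]
    c=max(cv2.findContours(m,0,2)[0],key=cv2.contourArea)
    q=np.array([ray(u,v,z,K,T)[:2] for u,v in c[:,0]],np.float32)
    rr=cv2.minAreaRect(q);print(name,rr)
    return rr
rect(55,200,180,305,.014,'tray');rect(205,172,335,265,.004,'mat');rect(362,190,470,312,.056,'case')
# pan: depth points z ~68mm
Z=W[...,2]
def blob(x0,y0,x1,y1,zl,zh,name):
    m=np.zeros(Z.shape,np.uint8);m[y0:y1,x0:x1]=((Z>zl)&(Z<zh))[y0:y1,x0:x1]
    n,l,st,ce=cv2.connectedComponentsWithStats(m)
    for i in range(1,n):
        if st[i,4]>25:
            q=W[l==i];(cx,cy),rad=cv2.minEnclosingCircle(q[:,:2].astype(np.float32));print(name,ce[i].round(),st[i,4],'med',np.median(q,0).round(4),'circ',round(cx,4),round(cy,4),round(rad,4))
blob(362,190,470,312,.063,.075,'pan')
blob(50,200,180,305,.098,.12,'caps106');blob(50,200,180,305,.0905,.098,'caps'); blob(50,200,180,305,.044,.053,'jar')
blob(100,130,160,190,.06,.1,'beaker');blob(200,95,295,150,.08,.12,'rack');blob(390,100,450,170,.12,.2,'wash')
E
```

```text
tray ((0.4988047480583191, 0.33842507004737854), (0.22795557975769043, 0.18243803083896637), 82.56468963623047)
mat ((0.5684260129928589, -0.007543608546257019), (0.1416637897491455, 0.25132477283477783), 9.00442886352539)
case ((0.4826385974884033, -0.3166341781616211), (0.17757946252822876, 0.22023795545101166), 81.9212646484375)
pan [421. 234.] 2139 med [ 0.5171 -0.3265  0.0689] circ 0.5179 -0.3269 0.0554
caps106 [ 76. 237.] 226 med [0.527  0.3852 0.112 ] circ 0.5277 0.388 0.0165
caps106 [135. 244.] 164 med [0.5103 0.2688 0.1022] circ 0.5114 0.2688 0.0153
caps106 [102. 269.] 198 med [0.4608 0.3334 0.1065] circ 0.4618 0.3344 0.0166
jar [ 98. 235.] 27 med [0.5354 0.3623 0.0485] circ 0.5356 0.3673 0.0165
jar [116. 240.] 239 med [0.5228 0.3253 0.0501] circ 0.5217 0.3259 0.0206
jar [146. 245.] 66 med [0.5087 0.2574 0.0491] circ 0.5121 0.2681 0.019
beaker [128. 154.] 412 med [0.7092 0.2973 0.0781] circ 0.7033 0.2885 0.0365
rack [234. 107.] 123 med [0.7969 0.0615 0.0981] circ 0.7992 0.0622 0.0126
rack [248. 108.] 120 med [0.794  0.0314 0.0981] circ 0.7959 0.0311 0.0128
rack [263. 109.] 125 med [ 7.909e-01 -1.000e-04  9.800e-02] circ 0.7921 0.0008 0.0127
rack [277. 110.] 119 med [ 0.7866 -0.0302  0.0983] circ 0.7882 -0.0303 0.0124
rack [218. 122.] 118 med [0.7651 0.0961 0.0982] circ 0.7667 0.0975 0.0129
rack [232. 123.] 120 med [0.7616 0.0658 0.0982] circ 0.7633 0.0672 0.0138
rack [247. 124.] 121 med [0.7584 0.0345 0.0981] circ 0.7602 0.0352 0.0127
rack [276. 127.] 118 med [ 0.7512 -0.0268  0.098 ] circ 0.7527 -0.0262 0.0123
wash [428. 133.] 443 med [ 0.7109 -0.3303  0.143 ] circ 0.7281 -0.3288 0.0384
```

Request:
{"method": "move_arm", "body": {"deltas": [[0, 0, -0.3, 0, 0, -0.103], [0, 0, -0.3, 0, 0, -0.103], [0, 0, 0, 0, 0, -0.102], [-1, -1, 0, 0, 0, 0], [-1, -1, 0, 0, 0, 0], [-1, -1, 0, 0, 0, 0], [-1, -1, 0, 0, 0, 0], [-1, -1, 0, 0, 0, 0]], "claw": 60}}

```text
time_s: 0.77
tcp_pos: [0.3145, 0.4695, 0.2019]
eef_rot: [0.003, -3.141, 0.001]
ft_force: [0.8, -0.4, 0.8]
opening: 0.683
grip_force: 0.0
```

Request:
{"method": "move_arm", "body": {"deltas": [[-1, -1, 0, 0, 0, 0], [-1, -1, 0, 0, 0, 0], [-1, -1, 0, 0, 0, 0], [-1, -1, 0, 0, 0, 0], [-1, -1, 0, 0, 0, 0], [-1, -1, 0, 0, 0, 0], [-1, -1, 0, 0, 0, 0], [-0.88, -1, 0, 0, 0, 0]]}}

```text
time_s: 1.43
tcp_pos: [0.5123, 0.2697, 0.202]
eef_rot: [0.002, -3.141, 0.0]
ft_force: [0.3, 0.1, -0.2]
opening: 0.681
grip_force: 0.0
```

```bash
cat > look.py <<'E'
import sys
from h import *
name=sys.argv[1]; s=r.sense(); print(np.round(s['tcp_pos'],4),np.round(s['eef_rot'],3),s['time_s'])
p,d,K,T=cap('wrist',name);W=cloud(d,K,T);Z=W[...,2]
print(T.round(3).tolist())
for a in sys.argv[2:]:
    zl,zh=map(float,a.split(','))
    n,l,st,ce=cv2.connectedComponentsWithStats(((Z>zl)&(Z<zh)).astype(np.uint8))
    for i in range(1,n):
        if st[i,4]>150:
            q=W[l==i];(cx,cy),rad=cv2.minEnclosingCircle(q[:,:2].astype(np.float32));print(a,ce[i].round(),st[i,4],'z',np.median(q[:,2]).round(4),'circ',round(cx,4),round(cy,4),round(rad,4))
E
python3 look.py w1 .0985,.105 .104,.109 .109,.115 .047,.053
```

```text
[0.5123 0.2697 0.202 ] [ 2.000e-03 -3.141e+00  0.000e+00] 1.4333
[[-0.001, 0.97, 0.241, 0.446], [1.0, 0.0, 0.001, 0.269], [0.0, 0.241, -0.97, 0.399], [0.0, 0.0, 0.0, 1.0]]
.0985,.105 [280. 201.] 815 z 0.1013 circ 0.5117 0.2704 0.0151
.104,.109 [356. 145.] 1036 z 0.1053 circ 0.4614 0.3362 0.0161
.109,.115 [413. 222.] 967 z 0.1113 circ 0.5285 0.3894 0.0161
.047,.053 [333. 201.] 1040 z 0.0493 circ 0.5225 0.3279 0.0199
.047,.053 [297. 366.] 184 z 0.0497 circ 0.71 0.2903 0.0298
```

View pics/w1.png

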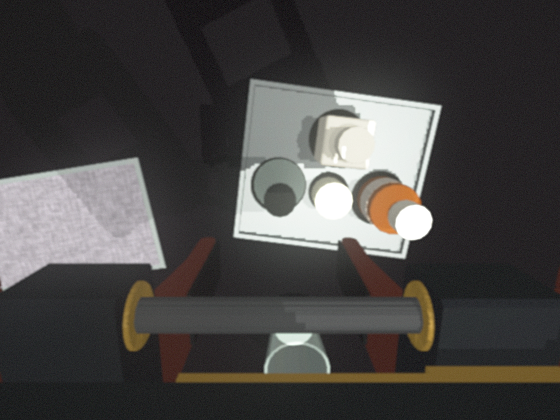

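The wrist view shows the flask stopper at (280,201), the jar at (333,201), the square cap at (356,145) and the round cap at (413,222). All agree with the top view to within 1.5 mm, so I'm descending on the flask.

Request:
{"method": "move_arm", "body": {"deltas": [[0.03, 0, 1, 0, 0, 0], [0, 0, 1, 0, 0, 0], [0, 0, 1, 0, 0, 0], [0, 0, 1, 0, 0, 0], [0, 0, 0.7, 0, 0, 0], [0, 0, 0.35, 0, 0, 0], [0, 0, 0, 0, 0, 0]]}}

```text
time_s: 2.07
tcp_pos: [0.5087, 0.2705, 0.0739]
eef_rot: [0.002, -3.138, 0.003]
ft_force: [0.5, -0.9, 0.4]
opening: 0.683
grip_force: 0.0
```

Request:
{"method": "move_arm", "body": {"deltas": [[0, 0, 0, 0, 0, 0], [0, 0, 0, 0, 0, 0], [0, 0, 0, 0, 0, 0], [0, 0, 0, 0, 0, 0], [0, 0, 0, 0, 0, 0], [0, 0, 0, 0, 0, 0]], "claw": 10}}

```text
time_s: 2.57
tcp_pos: [0.5106, 0.2713, 0.0766]
eef_rot: [-0.002, 3.141, 0.001]
ft_force: [-0.2, 0.2, 0.4]
opening: 0.272
grip_force: 0.0
```

Request:
{"method": "move_arm", "body": {"deltas": [[0, 0, 0, 0, 0, 0], [0, 0, 0, 0, 0, 0], [0, 0, 0, 0, 0, 0]]}}

```text
time_s: 2.82
tcp_pos: [0.5104, 0.2712, 0.0761]
eef_rot: [-0.002, 3.142, -0.0]
ft_force: [-0.1, 0.5, 0.1]
opening: 0.12
grip_force: 0.0
```

```bash
python3 look.py w2 .0985,.105; python3 -c "
from h import *
s=r.sense();print(s['opening'],s['grip_force'])"
```

```text
[0.5104 0.2712 0.0761] [-2.000e-03  3.142e+00 -0.000e+00] 2.8167
[[-0.001, 0.97, 0.241, 0.444], [1.0, 0.001, 0.001, 0.27], [0.001, 0.241, -0.97, 0.273], [0.0, 0.0, 0.0, 1.0]]
.0985,.105 [388. 154.] 402 z 0.104 circ 0.4603 0.3327 0.0155
.0985,.105 [278. 251.] 1136 z 0.1012 circ 0.5114 0.2699 0.015
.0985,.105 [477. 270.] 434 z 0.1017 circ 0.5257 0.3864 0.0153
0.11372768660462858 0.0
```

View pics/w2.png

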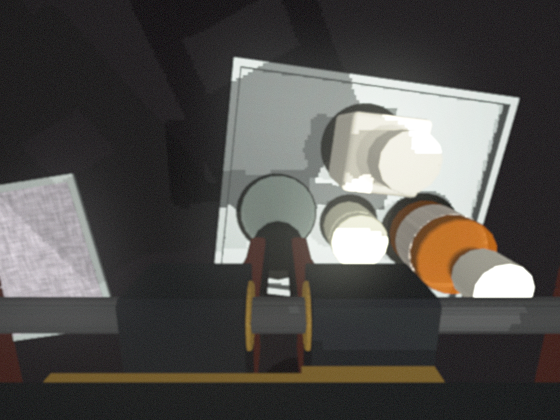

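```bash
python3 - <<'E'
from h import *
D=np.load('/tmp/w2.npz');p,d,K,T=[D[k] for k in 'pdKT'];W=cloud(d,K,T)
print(K[0,0])
for z in (.0761,.0948,.101):
    c=T[:3,:3].T@(np.array([.5104,.2712,z])-T[:3,3]);print(z,K@c/c[2])
for v in (240,250,260,270,280): print(v,[(u,*(W[v,u]*1000).round().tolist()) for u in range(246,314,6)])
E
python3 -c "
import cv2;i=cv2.imread('pics/w2.png')[200:400,180:400];cv2.imwrite('pics/w2c.png',cv2.resize(i,None,fx=3,fy=3))"
```

```text
336.98146735334467
0.0761 [279.26052959 237.75190058   1.        ]
0.0948 [279.39101439 248.45372923   1.        ]
0.101 [279.43999902 252.47124812   1.        ]
240 [(246, 536.0, 244.0, 5.0), (252, 498.0, 258.0, 116.0), (258, 498.0, 261.0, 115.0), (264, 498.0, 263.0, 115.0), (270, 503.0, 266.0, 101.0), (276, 503.0, 269.0, 101.0), (282, 503.0, 273.0, 102.0), (288, 503.0, 276.0, 101.0), (294, 498.0, 278.0, 115.0), (300, 498.0, 281.0, 115.0), (306, 498.0, 284.0, 115.0), (312, 536.0, 299.0, 6.0)]
250 [(246, 545.0, 243.0, 4.0), (252, 498.0, 259.0, 130.0), (258, 499.0, 261.0, 129.0), (264, 499.0, 264.0, 128.0), (270, 509.0, 266.0, 101.0), (276, 509.0, 269.0, 101.0), (282, 509.0, 273.0, 100.0), (288, 509.0, 276.0, 102.0), (294, 498.0, 278.0, 129.0), (300, 498.0, 280.0, 130.0), (306, 498.0, 283.0, 129.0), (312, 545.0, 299.0, 5.0)]
260 [(246, 498.0, 257.0, 141.0), (252, 498.0, 260.0, 141.0), (258, 499.0, 262.0, 140.0), (264, 500.0, 264.0, 137.0), (270, 515.0, 266.0, 101.0), (276, 515.0, 269.0, 101.0), (282, 515.0, 273.0, 101.0), (288, 515.0, 276.0, 100.0), (294, 502.0, 278.0, 132.0), (300, 498.0, 280.0, 141.0), (306, 498.0, 282.0, 141.0), (312, 499.0, 285.0, 140.0)]
270 [(246, 476.0, 263.0, 200.0), (252, 498.0, 260.0, 151.0), (258, 498.0, 263.0, 151.0), (264, 500.0, 265.0, 148.0), (270, 521.0, 266.0, 101.0), (276, 521.0, 269.0, 101.0), (282, 521.0, 273.0, 101.0), (288, 521.0, 276.0, 101.0), (294, 500.0, 277.0, 148.0), (300, 498.0, 279.0, 151.0), (306, 477.0, 277.0, 198.0), (312, 477.0, 278.0, 200.0)]
280 [(246, 476.0, 263.0, 205.0), (252, 482.0, 264.0, 195.0), (258, 498.0, 263.0, 160.0), (264, 499.0, 265.0, 158.0), (270, 573.0, 264.0, 5.0), (276, 573.0, 269.0, 5.0), (282, 573.0, 274.0, 4.0), (288, 573.0, 279.0, 5.0), (294, 500.0, 276.0, 157.0), (300, 498.0, 278.0, 160.0), (306, 480.0, 277.0, 199.0), (312, 477.0, 278.0, 205.0)]
```

View pics/w2c.png

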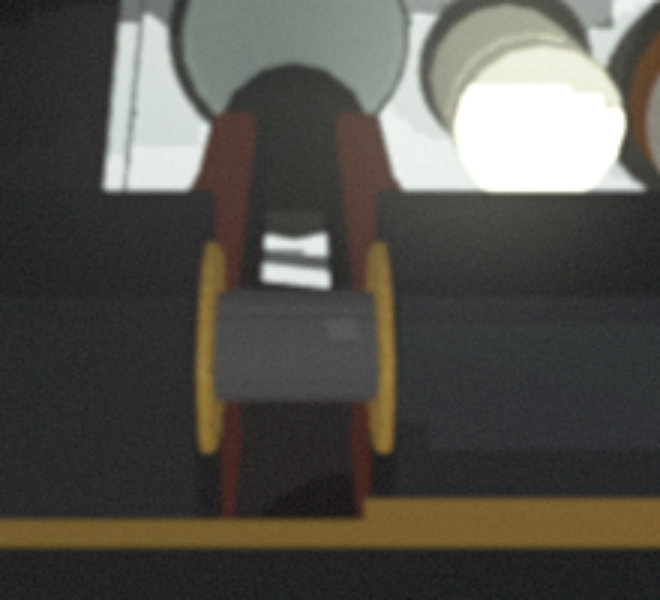

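```bash
python3 - <<'E'
from h import *
for n,us in (('w1',(205,208,211,214,344,347,350,354)),('w2',(255,258,261,298,301,304))):
    D=np.load('/tmp/%s.npz'%n);p,d,K,T=[D[k] for k in 'pdKT'];W=cloud(d,K,T)
    for v in range(232,254,3): print(n,v,[(u,*(W[v,u]*1000).round().tolist()) for u in us])
E
```

```text
w1 232 [(205, 573.0, 178.0, -2.0), (208, 573.0, 182.0, 0.0), (211, 573.0, 186.0, -0.0), (214, 574.0, 189.0, -2.0), (344, 571.0, 350.0, 6.0), (347, 571.0, 353.0, 5.0), (350, 571.0, 357.0, 5.0), (354, 571.0, 362.0, 6.0)]
w1 235 [(205, 577.0, 178.0, 0.0), (208, 577.0, 182.0, -2.0), (211, 577.0, 185.0, -1.0), (214, 577.0, 189.0, -0.0), (344, 575.0, 350.0, 6.0), (347, 575.0, 354.0, 5.0), (350, 575.0, 357.0, 5.0), (354, 574.0, 362.0, 7.0)]
w1 238 [(205, 501.0, 232.0, 237.0), (208, 501.0, 234.0, 237.0), (211, 500.0, 235.0, 238.0), (214, 500.0, 237.0, 238.0), (344, 500.0, 302.0, 239.0), (347, 501.0, 304.0, 237.0), (350, 500.0, 305.0, 238.0), (354, 500.0, 307.0, 238.0)]
w1 241 [(205, 500.0, 233.0, 243.0), (208, 500.0, 235.0, 243.0), (211, 500.0, 236.0, 243.0), (214, 500.0, 238.0, 243.0), (344, 501.0, 301.0, 242.0), (347, 500.0, 303.0, 243.0), (350, 501.0, 304.0, 242.0), (354, 501.0, 306.0, 242.0)]
w1 244 [(205, 500.0, 234.0, 247.0), (208, 500.0, 236.0, 247.0), (211, 501.0, 237.0, 246.0), (214, 502.0, 238.0, 243.0), (344, 500.0, 300.0, 247.0), (347, 500.0, 302.0, 247.0), (350, 501.0, 303.0, 24
[... 1426 characters left out ...]
244 [(255, 499.0, 259.0, 121.0), (258, 498.0, 261.0, 122.0), (261, 498.0, 262.0, 122.0), (298, 498.0, 280.0, 121.0), (301, 498.0, 281.0, 122.0), (304, 498.0, 283.0, 121.0)]
w2 247 [(255, 498.0, 260.0, 125.0), (258, 499.0, 261.0, 124.0), (261, 499.0, 262.0, 124.0), (298, 498.0, 280.0, 125.0), (301, 498.0, 281.0, 126.0), (304, 499.0, 283.0, 125.0)]
w2 250 [(255, 498.0, 260.0, 129.0), (258, 499.0, 261.0, 129.0), (261, 498.0, 263.0, 129.0), (298, 498.0, 279.0, 130.0), (301, 499.0, 281.0, 129.0), (304, 498.0, 282.0, 130.0)]
w2 253 [(255, 498.0, 260.0, 133.0), (258, 499.0, 262.0, 132.0), (261, 499.0, 263.0, 132.0), (298, 499.0, 279.0, 132.0), (301, 498.0, 281.0, 133.0), (304, 498.0, 282.0, 133.0)]
```

The wrist depth shows the fingertips about 36 mm above the reported TCP, in both the open and the closed view. That explains why the fingers closed above the stopper without touching it. From here I take true tip z = reported z + 0.036. I'll reopen, go lower and check the grip force.

Request:
{"method": "move_arm", "body": {"deltas": [[0, 0, 0, 0, 0, 0], [0, 0, 0, 0, 0, 0], [0, 0, 0, 0, 0, 0], [0, 0, 0, 0, 0, 0], [0, 0, 0, 0, 0, 0], [0, 0, 0, 0, 0, 0], [0, 0, 0, 0, 0, 0]], "claw": 60}}

```text
time_s: 3.45
tcp_pos: [0.5104, 0.2712, 0.076]
eef_rot: [-0.002, 3.142, -0.0]
ft_force: [-0.3, -0.2, -0.9]
opening: 0.608
grip_force: 0.0
```

Request:
{"method": "move_arm", "body": {"deltas": [[0, -0.06, 0.4, 0, 0, 0], [0, 0, 0.4, 0, 0, 0], [0, 0, 0.4, 0, 0, 0], [0, 0, 0.24, 0, 0, 0], [0, 0, 0, 0, 0, 0]]}}

```text
time_s: 3.87
tcp_pos: [0.509, 0.269, 0.0378]
eef_rot: [0.002, -3.138, 0.003]
ft_force: [-0.3, 0.4, 0.2]
opening: 0.683
grip_force: 0.0
```

Request:
{"method": "move_arm", "body": {"deltas": [[0, 0, 0, 0, 0, 0], [0, 0, 0, 0, 0, 0], [0, 0, 0, 0, 0, 0], [0, 0, 0, 0, 0, 0], [0, 0, 0, 0, 0, 0], [0, 0, 0, 0, 0, 0], [0, 0, 0, 0, 0, 0]], "claw": 15}}

```text
time_s: 4.45
tcp_pos: [0.5107, 0.2699, 0.0404]
eef_rot: [-0.002, 3.141, 0.001]
ft_force: [0.2, 1.4, 0.5]
opening: 0.334
grip_force: 30.0
```

Opening is 29 mm with 30 N grip, so the flask is held. I'll lift it and carry it to the far end of the mat.

Request:
{"method": "move_arm", "body": {"deltas": [[0, 0, -0.5, 0, 0, 0], [0, 0, -0.8, 0, 0, 0], [0, 0, -0.7, 0, 0, 0], [0, -0.5, 0, 0, 0, 0], [-0.2, -0.9, 0, 0, 0, 0], [-0.3, -1, 0, 0, 0, 0], [-0.3, -1, 0, 0, 0, 0], [-0.3, -1, 0, 0, 0, 0]]}}

```text
time_s: 5.12
tcp_pos: [0.5374, 0.1578, 0.0896]
eef_rot: [0.003, -3.141, 0.001]
ft_force: [1.3, 0.1, -1.8]
opening: 0.335
grip_force: 30.0
```

Request:
{"method": "move_arm", "body": {"deltas": [[-0.2, -1, 0, 0, 0, 0], [-0.2, -1, 0, 0, 0, 0], [-0.2, -1, 0, 0, 0, 0], [-0.2, -1, 0, 0, 0, 0], [-0.2, -1, 0, 0, 0, 0], [-0.2, -1, 0, 0, 0, 0], [-0.2, -1, 0, 0, 0, 0], [-0.2, -1, 0, 0, 0, 0]]}}

```text
time_s: 5.78
tcp_pos: [0.5772, -0.0423, 0.0895]
eef_rot: [0.002, -3.14, 0.0]
ft_force: [0.0, -0.3, -1.5]
opening: 0.334
grip_force: 30.0
```

Request:
{"method": "move_arm", "body": {"deltas": [[-0.03, -0.9, 0, 0, 0, 0], [-0.03, -0.5, 0, 0, 0, 0], [0, -0.2, 0, 0, 0, 0], [0, 0, 0, 0, 0, 0], [0, 0, 0, 0, 0, 0]]}}

```text
time_s: 6.2
tcp_pos: [0.5792, -0.0798, 0.0898]
eef_rot: [0.001, -3.141, -0.001]
ft_force: [1.1, -0.1, -2.5]
opening: 0.33
grip_force: 30.0
```

Request:
{"method": "move_arm", "body": {"deltas": [[0, 0, 0.6, 0, 0, 0], [0, 0, 0.7, 0, 0, 0], [0, 0, 0.45, 0, 0, 0], [0, 0, 0.15, 0, 0, 0], [0, 0, 0.1, 0, 0, 0], [0, 0, 0.03, 0, 0, 0], [0, 0, 0, 0, 0, 0], [0, 0, 0, 0, 0, 0]]}}

```text
time_s: 6.87
tcp_pos: [0.5803, -0.0802, 0.0399]
eef_rot: [-0.002, 3.141, -0.0]
ft_force: [0.1, -0.4, -1.5]
opening: 0.328
grip_force: 30.0
```

Request:
{"method": "move_arm", "body": {"deltas": [[0, 0, 0.04, 0, 0, 0], [0, 0, 0.03, 0, 0, 0], [0, 0, 0, 0, 0, 0], [0, 0, 0, 0, 0, 0]]}}

```text
time_s: 7.2
tcp_pos: [0.5805, -0.0802, 0.0383]
eef_rot: [-0.002, 3.14, -0.0]
ft_force: [-0.6, 2.3, 5.3]
opening: 0.331
grip_force: 30.0
```

Touching down (+5 N). Releasing, then raising clear.

Request:
{"method": "move_arm", "body": {"deltas": [[0, 0, 0, 0, 0, 0], [0, 0, 0, 0, 0, 0], [0, 0, 0, 0, 0, 0], [0, 0, 0, 0, 0, 0], [0, 0, 0, 0, 0, 0]], "claw": 60}}

```text
time_s: 7.62
tcp_pos: [0.5796, -0.0803, 0.0373]
eef_rot: [0.002, -3.141, 0.0]
ft_force: [0.3, 0.6, 0.4]
opening: 0.666
grip_force: 0.0
```

Request:
{"method": "move_arm", "body": {"deltas": [[0, 0, -0.6, 0, 0, 0], [0, 0, -1, 0, 0, 0], [0, 0, -1, 0, 0, 0], [0, 0, -1, 0, 0, 0], [0.6, 1, 0, 0, 0, 0], [0.6, 1, 0, 0, 0, 0], [0.6, 1, 0, 0, 0, 0], [0.6, 1, 0, 0, 0, 0]]}}

```text
time_s: 8.28
tcp_pos: [0.5189, 0.0205, 0.1276]
eef_rot: [-0.001, 3.141, 0.0]
ft_force: [-0.0, 0.4, -0.6]
opening: 0.68
grip_force: 0.0
```

Request:
{"method": "move_arm", "body": {"deltas": [[0.25, 1, 0, 0, 0, 0], [0.25, 1, 0, 0, 0, 0], [0.25, 1, 0, 0, 0, 0], [0.25, 1, 0, 0, 0, 0], [0.25, 1, 0, 0, 0, 0], [0.25, 1, 0, 0, 0, 0], [0.2, 1, 0, 0, 0, 0], [0.2, 1, 0, 0, 0, 0]]}}

```text
time_s: 8.95
tcp_pos: [0.4714, 0.2208, 0.1275]
eef_rot: [0.002, -3.141, 0.0]
ft_force: [0.5, -0.2, -0.4]
opening: 0.684
grip_force: 0.0
```

Request:
{"method": "move_arm", "body": {"deltas": [[0.2, 1, 0, 0, 0, 0], [0.2, 1, 0, 0, 0, 0], [0, 1, 0, 0, 0, 0], [0, 1, 0, 0, 0, 0], [0, 0.6, 0, 0, 0, 0], [0, 0, 0, 0, 0, 0], [0, 0, 0, 0, 0, 0]]}}

```text
time_s: 9.53
tcp_pos: [0.4615, 0.3347, 0.1272]
eef_rot: [0.004, -3.141, 0.001]
ft_force: [0.2, -0.3, -0.2]
opening: 0.685
grip_force: 0.0
```

```bash
python3 look.py w3 .103,.109 .109,.116 .047,.053
```

```text
[0.4615 0.3347 0.1272] [ 4.000e-03 -3.141e+00  1.000e-03] 9.5333
[[-0.002, 0.971, 0.241, 0.395], [1.0, 0.002, 0.0, 0.334], [-0.0, 0.241, -0.971, 0.324], [0.0, 0.0, 0.0, 1.0]]
.103,.109 [281. 226.] 1626 z 0.1052 circ 0.4612 0.3361 0.0161
.047,.053 [271. 274.] 1434 z 0.0492 circ 0.5223 0.328 0.02
```

Request:
{"method": "move_arm", "body": {"deltas": [[0, 0.03, 0.7, 0, 0, 0], [0, 0, 1, 0, 0, 0], [0, 0, 1, 0, 0, 0], [0, 0, 0.5, 0, 0, 0], [0, 0, 0.25, 0, 0, 0], [0, 0, 0, 0, 0, 0]]}}

```text
time_s: 10.08
tcp_pos: [0.4612, 0.3341, 0.0402]
eef_rot: [0.0, -3.139, 0.002]
ft_force: [0.8, -0.3, 0.2]
opening: 0.686
grip_force: 0.0
```

Request:
{"method": "move_arm", "body": {"deltas": [[0, 0, 0, 0, 0, 0], [0, 0, 0, 0, 0, 0], [0, 0, 0, 0, 0, 0], [0, 0, 0, 0, 0, 0], [0, 0, 0, 0, 0, 0], [0, 0, 0, 0, 0, 0], [0, 0, 0, 0, 0, 0]], "claw": 15}}

```text
time_s: 10.67
tcp_pos: [0.4623, 0.3359, 0.0421]
eef_rot: [-0.002, 3.14, 0.001]
ft_force: [-0.9, -0.2, 5.4]
opening: 0.358
grip_force: 30.0
```

Request:
{"method": "move_arm", "body": {"deltas": [[0, 0, -0.5, 0, 0, 0], [0, 0, -1, 0, 0, 0], [0, 0, -0.8, 0, 0, 0], [0, -0.5, 0, 0, 0, 0], [0, -1, 0, 0, 0, 0], [0, -1, 0, 0, 0, 0], [-0.4, -1, 0, 0, 0, 0], [-0.4, -1, 0, 0, 0, 0]]}}

```text
time_s: 11.33
tcp_pos: [0.4804, 0.2207, 0.0979]
eef_rot: [0.003, -3.139, 0.002]
ft_force: [0.3, 0.8, -2.6]
opening: 0.359
grip_force: 30.0
```

Request:
{"method": "move_arm", "body": {"deltas": [[-0.4, -1, 0, 0, 0, 0], [-0.5, -1, 0, 0, 0, 0], [-0.5, -1, 0, 0, 0, 0], [-0.5, -1, 0, 0, 0, 0], [-0.5, -1, 0, 0, 0, 0], [-0.5, -1, 0, 0, 0, 0], [-0.4, -1, 0, 0, 0, 0], [-0.13, -1, 0, 0, 0, 0]]}}

```text
time_s: 12.0
tcp_pos: [0.5681, 0.0208, 0.0979]
eef_rot: [0.001, -3.141, 0.0]
ft_force: [0.4, 0.4, -2.2]
opening: 0.357
grip_force: 30.0
```

Request:
{"method": "move_arm", "body": {"deltas": [[0, -0.75, 0, 0, 0, 0], [0, -0.4, 0, 0, 0, 0], [0, -0.1, 0.4, 0, 0, 0], [0, 0, 0.8, 0, 0, 0], [0, 0, 0.6, 0, 0, 0], [0, 0, 0.3, 0, 0, 0], [0, 0, 0.1, 0, 0, 0], [0, 0, 0, 0, 0, 0]]}}

```text
time_s: 12.67
tcp_pos: [0.5671, -0.0076, 0.0428]
eef_rot: [0.003, -3.14, -0.0]
ft_force: [-0.7, -0.4, -1.9]
opening: 0.357
grip_force: 30.0
```

Request:
{"method": "move_arm", "body": {"deltas": [[0, 0, 0.06, 0, 0, 0], [0, 0, 0.04, 0, 0, 0], [0, 0, 0, 0, 0, 0], [0, 0, 0, 0, 0, 0]]}}

```text
time_s: 13.0
tcp_pos: [0.5684, -0.0082, 0.0418]
eef_rot: [-0.002, 3.141, -0.0]
ft_force: [0.2, -0.9, -2.5]
opening: 0.357
grip_force: 30.0
```

Request:
{"method": "move_arm", "body": {"deltas": [[0, 0, 0.04, 0, 0, 0], [0, 0, 0.04, 0, 0, 0], [0, 0, 0, 0, 0, 0], [0, 0, 0, 0, 0, 0]]}}

```text
time_s: 13.33
tcp_pos: [0.5685, -0.0082, 0.04]
eef_rot: [-0.002, 3.14, 0.0]
ft_force: [-1.6, 0.5, 5.7]
opening: 0.361
grip_force: 30.0
```

Request:
{"method": "move_arm", "body": {"deltas": [[0, 0, 0, 0, 0, 0], [0, 0, 0, 0, 0, 0], [0, 0, 0, 0, 0, 0], [0, 0, 0, 0, 0, 0], [0, 0, 0, 0, 0, 0], [0, 0, -0.4, 0, 0, 0], [0, 0, -1, 0, 0, 0], [0, 0, -1, 0, 0, 0]], "claw": 60}}

```text
time_s: 14.0
tcp_pos: [0.5669, -0.0082, 0.0996]
eef_rot: [0.002, -3.139, -0.0]
ft_force: [1.2, -0.2, 0.3]
opening: 0.684
grip_force: 0.0
```

Request:
{"method": "move_arm", "body": {"deltas": [[0, 0, -1, 0, 0, 0], [0.1, 1, 0, 0, 0, 0], [0.1, 1, 0, 0, 0, 0], [0.1, 1, 0, 0, 0, 0], [0.1, 1, 0, 0, 0, 0], [0.1, 1, 0, 0, 0, 0], [0.1, 1, 0, 0, 0, 0], [0.1, 1, 0, 0, 0, 0]]}}

```text
time_s: 14.67
tcp_pos: [0.5501, 0.168, 0.1251]
eef_rot: [-0.002, 3.141, 0.0]
ft_force: [0.2, 0.1, -0.6]
opening: 0.683
grip_force: 0.0
```

Request:
{"method": "move_arm", "body": {"deltas": [[0.1, 1, 0, 0, 0, 0], [0.1, 1, 0, 0, 0, 0], [0.1, 1, 0, 0, 0, 0], [0.1, 1, 0, 0, 0, 0], [0.1, 1, 0, 0, 0, 0], [0.1, 1, 0, 0, 0, 0], [0.1, 1, 0, 0, 0, 0], [0.1, 1, 0, 0, 0, 0]]}}

```text
time_s: 15.33
tcp_pos: [0.5298, 0.368, 0.1251]
eef_rot: [-0.002, 3.141, 0.0]
ft_force: [-0.1, -0.2, 0.2]
opening: 0.683
grip_force: 0.0
```

Request:
{"method": "move_arm", "body": {"deltas": [[0.1, 0.6, 0, 0, 0, 0], [0, 0.3, 0, 0, 0, 0], [0, 0, 0, 0, 0, 0], [0, 0, 0, 0, 0, 0]]}}

```text
time_s: 15.67
tcp_pos: [0.5274, 0.3886, 0.1243]
eef_rot: [0.002, -3.141, 0.001]
ft_force: [0.8, -0.9, 0.3]
opening: 0.68
grip_force: 0.0
```

```bash
python3 look.py w4 .109,.116 .047,.053
```

```text
[0.5274 0.3886 0.1243] [ 2.000e-03 -3.141e+00  1.000e-03] 15.6667
[[-0.001, 0.97, 0.241, 0.461], [1.0, 0.001, 0.0, 0.388], [-0.0, 0.241, -0.97, 0.321], [0.0, 0.0, 0.0, 1.0]]
.109,.116 [280. 232.] 1743 z 0.1112 circ 0.5283 0.3894 0.0159
.047,.053 [206. 202.] 1720 z 0.0492 circ 0.5228 0.328 0.0201
```

Request:
{"method": "move_arm", "body": {"deltas": [[0, 0, 0.8, 0, 0, 0], [0, 0, 1, 0, 0, 0], [0, 0, 0.8, 0, 0, 0], [0, 0, 0.4, 0, 0, 0], [0, 0, 0.13, 0, 0, 0], [0, 0, 0, 0, 0, 0], [0, 0, 0, 0, 0, 0]]}}

```text
time_s: 16.3
tcp_pos: [0.5282, 0.3891, 0.0469]
eef_rot: [-0.001, 3.141, 0.001]
ft_force: [0.6, -0.5, 0.1]
opening: 0.684
grip_force: 0.0
```

Request:
{"method": "move_arm", "body": {"deltas": [[0, 0, 0, 0, 0, 0], [0, 0, 0, 0, 0, 0], [0, 0, 0, 0, 0, 0], [0, 0, 0, 0, 0, 0], [0, 0, 0, 0, 0, 0], [0, 0, 0, 0, 0, 0], [0, 0, 0, 0, 0, 0]], "claw": 15}}

```text
time_s: 16.88
tcp_pos: [0.5277, 0.3895, 0.0465]
eef_rot: [-0.002, 3.141, 0.001]
ft_force: [-0.1, 0.5, 3.8]
opening: 0.36
grip_force: 30.0
```

Request:
{"method": "move_arm", "body": {"deltas": [[0, 0, -0.5, 0, 0, 0], [0, 0, -1, 0, 0, 0], [0, 0, -0.8, 0, 0, 0], [0, 0, -0.3, 0, 0, 0], [0, -0.5, 0, 0, 0, 0], [-0.16, -1, 0, 0, 0, 0], [-0.1, -1, 0, 0, 0, 0], [-0.1, -1, 0, 0, 0, 0]]}}

```text
time_s: 17.55
tcp_pos: [0.5352, 0.2995, 0.1096]
eef_rot: [0.003, -3.139, 0.002]
ft_force: [-0.2, 0.4, -2.9]
opening: 0.36
grip_force: 30.0
```

Request:
{"method": "move_arm", "body": {"deltas": [[-0.1, -1, 0, 0, 0, 0], [-0.1, -1, 0, 0, 0, 0], [-0.1, -1, 0, 0, 0, 0], [-0.1, -1, 0, 0, 0, 0], [-0.1, -1, 0, 0, 0, 0], [-0.1, -1, 0, 0, 0, 0], [-0.1, -1, 0, 0, 0, 0], [-0.1, -1, 0, 0, 0, 0]]}}

```text
time_s: 18.22
tcp_pos: [0.5551, 0.0995, 0.1097]
eef_rot: [0.002, -3.139, 0.001]
ft_force: [0.1, 0.1, -2.4]
opening: 0.357
grip_force: 30.0
```

Request:
{"method": "move_arm", "body": {"deltas": [[0, -0.8, 0, 0, 0, 0], [0, -0.5, 0, 0, 0, 0], [0, -0.1, 0.4, 0, 0, 0], [0, 0, 0.8, 0, 0, 0], [0, 0, 0.8, 0, 0, 0], [0, 0, 0.4, 0, 0, 0], [0, 0, 0.15, 0, 0, 0], [0, 0, 0, 0, 0, 0]]}}

```text
time_s: 18.88
tcp_pos: [0.5558, 0.0672, 0.046]
eef_rot: [0.003, -3.139, 0.0]
ft_force: [-0.5, 0.6, -2.3]
opening: 0.358
grip_force: 30.0
```

Request:
{"method": "move_arm", "body": {"deltas": [[0, 0, 0.03, 0, 0, 0], [0, 0, 0.03, 0, 0, 0], [0, 0, 0, 0, 0, 0], [0, 0, 0, 0, 0, 0]]}}

```text
time_s: 19.22
tcp_pos: [0.5574, 0.0669, 0.0465]
eef_rot: [-0.002, 3.14, 0.0]
ft_force: [0.2, -0.7, -2.6]
opening: 0.355
grip_force: 30.0
```

Request:
{"method": "move_arm", "body": {"deltas": [[0, 0, 0.06, 0, 0, 0], [0, 0, 0.04, 0, 0, 0], [0, 0, 0, 0, 0, 0], [0, 0, 0, 0, 0, 0]]}}

```text
time_s: 19.55
tcp_pos: [0.5576, 0.0669, 0.0444]
eef_rot: [-0.002, 3.14, 0.0]
ft_force: [-1.9, -0.1, 5.9]
opening: 0.361
grip_force: 30.0
```

Request:
{"method": "move_arm", "body": {"deltas": [[0, 0, 0, 0, 0, 0], [0, 0, 0, 0, 0, 0], [0, 0, 0, 0, 0, 0], [0, 0, 0, 0, 0, 0], [0, 0, 0, 0, 0, 0], [0, 0, -0.4, 0, 0, 0], [0, 0, -1, 0, 0, 0], [0, 0, -1, 0, 0, 0]], "claw": 64}}

```text
time_s: 20.22
tcp_pos: [0.5559, 0.0666, 0.1036]
eef_rot: [0.002, -3.139, 0.0]
ft_force: [0.6, -0.1, 1.1]
opening: 0.726
grip_force: 0.0
```

Request:
{"method": "move_arm", "body": {"deltas": [[0, 0, -0.6, 0, 0, 0], [0.2, 1, 0, 0, 0, 0], [0.2, 1, 0, 0, 0, 0], [0.2, 1, 0, 0, 0, 0], [0.2, 1, 0, 0, 0, 0], [0.2, 1, 0, 0, 0, 0], [0.2, 1, 0, 0, 0, 0], [0.1, 1, 0, 0, 0, 0]]}}

```text
time_s: 20.88
tcp_pos: [0.5235, 0.2429, 0.119]
eef_rot: [-0.002, 3.142, 0.0]
ft_force: [0.9, 1.1, 0.3]
opening: 0.733
grip_force: 0.0
```

Request:
{"method": "move_arm", "body": {"deltas": [[0.1, 1, 0, 0, 0, 0], [0, 1, 0, 0, 0, 0], [0, 0.9, 0, 0, 0, 0], [0, 0.54, 0, 0, 0, 0], [0, 0, 0, 0, 0, 0], [0, 0, 0, 0, 0, 0]]}}

```text
time_s: 21.38
tcp_pos: [0.5213, 0.3276, 0.1184]
eef_rot: [0.004, -3.141, 0.001]
ft_force: [-0.8, -1.6, -0.9]
opening: 0.734
grip_force: 0.0
```

```bash
python3 look.py w5 .047,.053; cat > top.py <<'E'
import sys
from h import *
p,d,K,T=cap('top',sys.argv[1]);W=cloud(d,K,T);Z=W[...,2]
n,l,st,ce=cv2.connectedComponentsWithStats(((Z>.09)&(Z<.12)).astype(np.uint8))
for i in range(1,n):
    if 100<st[i,4]<400:
        q=W[l==i];c=cv2.minEnclosingCircle(q[:,:2].astype(np.float32))
        if np.median(q[:,0])<.7: print(ce[i].round(),st[i,4],np.median(q,0).round(4),np.round(c[0],4),round(c[1],4))
E
python3 top.py t2
```

```text
[0.5213 0.3276 0.1184] [ 4.000e-03 -3.141e+00  1.000e-03] 21.3833
[[-0.002, 0.97, 0.241, 0.455], [1.0, 0.002, 0.001, 0.327], [0.0, 0.241, -0.97, 0.315], [0.0, 0.0, 0.0, 1.0]]
.047,.053 [279. 211.] 1751 z 0.0492 circ 0.5227 0.3278 0.0199
[304. 206.] 166 [ 0.581  -0.0805  0.1008] [ 0.5814 -0.0807] 0.0149
[269. 213.] 194 [ 0.5665 -0.0084  0.1046] [ 0.5674 -0.0088] 0.016
[233. 218.] 203 [0.5573 0.065  0.1104] [0.5581 0.0653] 0.016
```

View pics/t2.png

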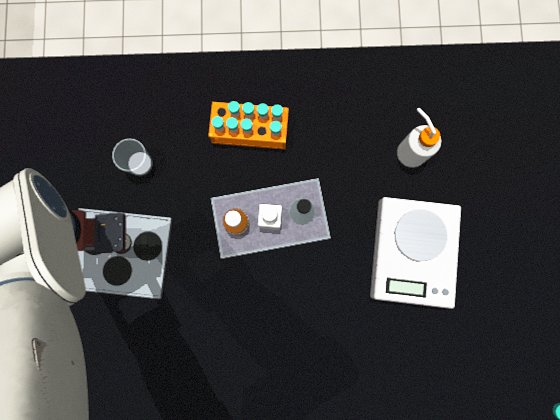

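All three stand in a row on the mat at (235,220), (270,216) and (303,207). Now the jar.

Request:
{"method": "move_arm", "body": {"deltas": [[0, 0, 0.8, 0, 0, 0], [0, 0, 1, 0, 0, 0], [0, 0, 1, 0, 0, 0], [0, 0, 1, 0, 0, 0], [0, 0, 0.8, 0, 0, 0], [0, 0, 0.5, 0, 0, 0], [0, 0, 0.3, 0, 0, 0], [0, 0, 0.1, 0, 0, 0]]}}

```text
time_s: 22.15
tcp_pos: [0.5213, 0.3267, -0.0201]
eef_rot: [0.0, -3.14, 0.001]
ft_force: [-0.1, -0.1, -0.4]
opening: 0.728
grip_force: 0.0
```

Request:
{"method": "move_arm", "body": {"deltas": [[0, 0, 0, 0, 0, 0], [0, 0, 0, 0, 0, 0], [0, 0, 0, 0, 0, 0], [0, 0, 0, 0, 0, 0], [0, 0, 0, 0, 0, 0], [0, 0, 0, 0, 0, 0], [0, 0, 0, 0, 0, 0]], "claw": 25}}

```text
time_s: 22.73
tcp_pos: [0.5222, 0.3282, -0.0182]
eef_rot: [-0.002, 3.14, 0.001]
ft_force: [0.2, -0.1, 6.2]
opening: 0.452
grip_force: 30.0
```

Request:
{"method": "move_arm", "body": {"deltas": [[0, 0, -0.5, 0, 0, 0], [0, 0, -1, 0, 0, 0], [0, 0, -1, 0, 0, 0], [0, 0, -1, 0, 0, 0], [0, 0, -1, 0, 0, 0], [0, 0, -0.9, 0, 0, 0], [0, -0.6, -0.4, 0, 0, 0], [0, -0.9, 0, 0, 0, 0]]}}

```text
time_s: 23.4
tcp_pos: [0.5232, 0.2915, 0.1291]
eef_rot: [-0.006, 3.137, 0.004]
ft_force: [0.6, -0.2, -2.0]
opening: 0.45
grip_force: 30.0
```

Request:
{"method": "move_arm", "body": {"deltas": [[0, -1, 0, 0, 0, 0], [0, -1, 0, 0, 0, 0], [0, -1, 0, 0, 0, 0], [0, -1, 0, 0, 0, 0], [0, -1, 0, 0, 0, 0], [0, -1, 0, 0, 0, 0], [0, -1, 0, 0, 0, 0], [0, -1, 0, 0, 0, 0]]}}

```text
time_s: 24.07
tcp_pos: [0.5206, 0.0882, 0.1256]
eef_rot: [0.002, -3.14, 0.001]
ft_force: [0.4, 0.5, -1.6]
opening: 0.451
grip_force: 30.0
```

Request:
{"method": "move_arm", "body": {"deltas": [[0, -1, 0, 0, 0, 0], [0, -1, 0, 0, 0, 0], [0, -1, 0, 0, 0, 0], [0, -1, 0, 0, 0, 0], [0, -1, 0, 0, 0, 0], [0, -1, 0, 0, 0, 0], [0, -1, 0, 0, 0, 0], [0, -1, 0, 0, 0, 0]]}}

```text
time_s: 24.73
tcp_pos: [0.5206, -0.1115, 0.1256]
eef_rot: [0.002, -3.14, -0.0]
ft_force: [-0.0, 0.6, -0.6]
opening: 0.447
grip_force: 30.0
```

Request:
{"method": "move_arm", "body": {"deltas": [[0.1, -1, 0, 0, 0, 0], [0.1, -1, 0, 0, 0, 0], [0, -1, 0, 0, 0, 0], [0, -1, 0, 0, 0, 0], [0, -1, 0, 0, 0, 0], [0, -1, 0, 0, 0, 0], [0, -0.5, 0, 0, 0, 0], [0, -0.2, 0, 0, 0, 0]]}}

```text
time_s: 25.4
tcp_pos: [0.5163, -0.2791, 0.1256]
eef_rot: [-0.002, -3.141, -0.0]
ft_force: [0.0, 1.0, -1.9]
opening: 0.455
grip_force: 30.0
```

Request:
{"method": "move_arm", "body": {"deltas": [[0, -0.8, 0, 0, 0, 0], [0, -0.7, 0, 0, 0, 0], [-0.04, -0.4, 0, 0, 0, 0], [0, 0, 0.5, 0, 0, 0], [0, 0, 1, 0, 0, 0], [0, 0, 0.8, 0, 0, 0], [0, 0, 0.5, 0, 0, 0], [0, 0, 0.2, 0, 0, 0]]}}

```text
time_s: 26.07
tcp_pos: [0.5168, -0.323, 0.048]
eef_rot: [0.003, -3.138, -0.004]
ft_force: [-0.6, 1.5, -0.3]
opening: 0.452
grip_force: 30.0
```

Request:
{"method": "move_arm", "body": {"deltas": [[0, 0, 0.08, 0, 0, 0], [0, 0, 0.04, 0, 0, 0], [0, 0, 0, 0, 0, 0], [0, 0, 0, 0, 0, 0]]}}

```text
time_s: 26.4
tcp_pos: [0.519, -0.3251, 0.0487]
eef_rot: [-0.002, 3.14, -0.001]
ft_force: [0.1, 0.3, -0.9]
opening: 0.451
grip_force: 30.0
```

Request:
{"method": "move_arm", "body": {"deltas": [[0.04, -0.06, 0, 0, 0, 0], [0, 0, 0.08, 0, 0, 0], [0, 0, 0.04, 0, 0, 0], [0, 0, 0, 0, 0, 0], [0, 0, 0, 0, 0, 0]]}}

```text
time_s: 26.82
tcp_pos: [0.5173, -0.3263, 0.0448]
eef_rot: [0.002, -3.142, -0.0]
ft_force: [0.4, 0.7, -1.0]
opening: 0.454
grip_force: 30.0
```

Request:
{"method": "move_arm", "body": {"deltas": [[0, 0, 0.04, 0, 0, 0], [0, 0, 0, 0, 0, 0], [0, 0, 0, 0, 0, 0]]}}

```text
time_s: 27.07
tcp_pos: [0.5174, -0.3264, 0.0438]
eef_rot: [-0.002, 3.141, -0.0]
ft_force: [-0.9, 0.3, 0.7]
opening: 0.451
grip_force: 30.0
```

Request:
{"method": "move_arm", "body": {"deltas": [[0, 0, 0.02, 0, 0, 0], [0, 0, 0, 0, 0, 0], [0, 0, 0, 0, 0, 0]]}}

```text
time_s: 27.32
tcp_pos: [0.5175, -0.3264, 0.0438]
eef_rot: [-0.002, 3.141, -0.0]
ft_force: [-1.4, 0.7, 5.9]
opening: 0.456
grip_force: 30.0
```

Request:
{"method": "move_arm", "body": {"deltas": [[0, 0, 0, 0, 0, 0], [0, 0, 0, 0, 0, 0], [0, 0, 0, 0, 0, 0], [0, 0, 0, 0, 0, 0], [0, 0, 0, 0, 0, 0], [0, 0, 0, 0, 0, 0]], "claw": 64}}

```text
time_s: 27.82
tcp_pos: [0.5173, -0.3262, 0.0431]
eef_rot: [0.002, -3.141, -0.0]
ft_force: [-0.3, 0.3, -0.3]
opening: 0.73
grip_force: 0.0
```

Request:
{"method": "move_arm", "body": {"deltas": [[0, 0, -0.4, 0, 0, 0], [0, 0, -0.9, 0, 0, 0], [0, 0, -1, 0, 0, 0], [0, 0, -0.7, 0, 0, 0], [0, 0, 0, 0, 0, 0]]}}

```text
time_s: 28.23
tcp_pos: [0.5197, -0.3279, 0.1229]
eef_rot: [-0.002, 3.136, -0.006]
ft_force: [-0.2, -0.3, 1.1]
opening: 0.728
grip_force: 0.0
```

```bash
python3 look.py w6 .105,.12 .0655,.0715
```

```text
[ 0.5197 -0.3279  0.1229] [-2.000e-03  3.136e+00 -6.000e-03] 28.2333
[[-0.001, 0.969, 0.247, 0.452], [1.0, 0.002, -0.003, -0.328], [-0.003, 0.247, -0.969, 0.319], [0.0, 0.0, 0.0, 1.0]]
.105,.12 [281. 227.] 2824 z 0.1112 circ 0.5177 -0.327 0.0201
.0655,.0715 [282. 203.] 11892 z 0.0673 circ 0.5176 -0.3261 0.0551
```

View pics/w6.png

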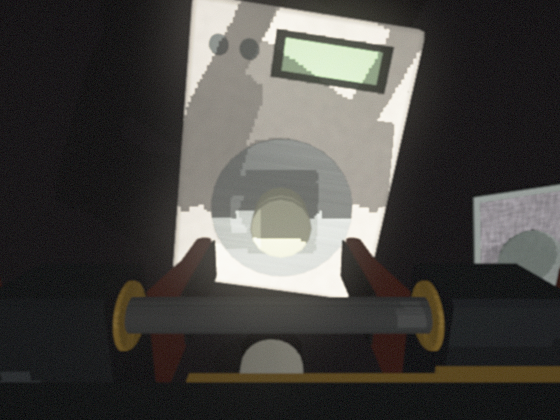

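The jar (281,227) sits within 1 mm of the pan centre. Now I'll return the round bottle.

Request:
{"method": "move_arm", "body": {"deltas": [[-0.1, 0.6, 0, 0, 0, 0], [-0.1, 1, 0, 0, 0, 0], [-0.1, 1, 0, 0, 0, 0], [-0.1, 1, 0, 0, 0, 0], [-0.1, 1, 0, 0, 0, 0], [-0.1, 1, 0, 0, 0, 0], [-0.1, 1, 0, 0, 0, 0], [-0.1, 1, 0, 0, 0, 0]], "claw": 60}}

```text
time_s: 28.95
tcp_pos: [0.5358, -0.1338, 0.1169]
eef_rot: [0.002, -3.139, -0.002]
ft_force: [0.6, -0.8, 0.3]
opening: 0.682
grip_force: 0.0
```

Request:
{"method": "move_arm", "body": {"deltas": [[-0.1, 1, 0, 0, 0, 0], [-0.1, 1, 0, 0, 0, 0], [-0.1, 1, 0, 0, 0, 0], [-0.1, 1, 0, 0, 0, 0], [-0.1, 1, 0, 0, 0, 0], [-0.1, 1, 0, 0, 0, 0], [-0.1, 1, 0, 0, 0, 0], [0, 1, 0, 0, 0, 0]]}}

```text
time_s: 29.62
tcp_pos: [0.5531, 0.0657, 0.1169]
eef_rot: [0.002, -3.139, 0.0]
ft_force: [0.9, -1.3, 0.0]
opening: 0.683
grip_force: 0.0
```

Request:
{"method": "move_arm", "body": {"deltas": [[0, 0.2, 0, 0, 0, 0], [0, 0, 0, 0, 0, 0], [0, 0, 0, 0, 0, 0]]}}

```text
time_s: 29.87
tcp_pos: [0.5533, 0.0689, 0.1174]
eef_rot: [0.004, -3.14, 0.001]
ft_force: [-0.2, -0.8, -0.2]
opening: 0.685
grip_force: 0.0
```

```bash
python3 look.py w7 .106,.115 .1015,.1055
```

```text
[0.5533 0.0689 0.1174] [ 4.00e-03 -3.14e+00  1.00e-03] 29.8667
[[-0.002, 0.971, 0.24, 0.487], [1.0, 0.002, 0.001, 0.068], [0.0, 0.24, -0.971, 0.314], [0.0, 0.0, 0.0, 1.0]]
.106,.115 [276. 240.] 1825 z 0.1092 circ 0.5582 0.0666 0.0161
.1015,.1055 [164. 250.] 1624 z 0.1032 circ 0.5672 -0.0078 0.016
```

Request:
{"method": "move_arm", "body": {"deltas": [[-0.17, -0.09, 0.5, 0, 0, 0], [0, 0, 0.9, 0, 0, 0], [0, 0, 0.8, 0, 0, 0], [0, 0, 0.5, 0, 0, 0], [0, 0, 0.2, 0, 0, 0], [0, 0, 0, 0, 0, 0], [0, 0, 0, 0, 0, 0]]}}

```text
time_s: 30.5
tcp_pos: [0.5589, 0.0661, 0.0458]
eef_rot: [0.001, -3.142, 0.0]
ft_force: [-0.1, -0.4, 1.3]
opening: 0.684
grip_force: 0.0
```

Request:
{"method": "move_arm", "body": {"deltas": [[0, 0, 0, 0, 0, 0], [0, 0, 0, 0, 0, 0], [0, 0, 0, 0, 0, 0], [0, 0, 0, 0, 0, 0], [0, 0, 0, 0, 0, 0], [0, 0, 0, 0, 0, 0], [0, 0, 0, 0, 0, 0]], "claw": 15}}

```text
time_s: 31.08
tcp_pos: [0.559, 0.0667, 0.0462]
eef_rot: [-0.002, 3.141, 0.0]
ft_force: [0.7, 1.0, 3.8]
opening: 0.36
grip_force: 30.0
```

Request:
{"method": "move_arm", "body": {"deltas": [[0, 0, -0.5, 0, 0, 0], [0, 0, -0.9, 0, 0, 0], [0, 0, -0.6, 0, 0, 0], [0.1, 0.5, 0, 0, 0, 0], [0.1, 1, 0, 0, 0, 0], [0.1, 1, 0, 0, 0, 0], [0.1, 1, 0, 0, 0, 0], [0.1, 1, 0, 0, 0, 0]]}}

```text
time_s: 31.75
tcp_pos: [0.5448, 0.1803, 0.0954]
eef_rot: [0.001, -3.14, 0.0]
ft_force: [0.1, -0.1, -2.3]
opening: 0.36
grip_force: 30.0
```

Request:
{"method": "move_arm", "body": {"deltas": [[0.1, 1, 0, 0, 0, 0], [0.1, 1, 0, 0, 0, 0], [0.1, 1, 0, 0, 0, 0], [0.1, 1, 0, 0, 0, 0], [0.1, 1, 0, 0, 0, 0], [0.1, 1, 0, 0, 0, 0], [0.1, 1, 0, 0, 0, 0], [0, 0.8, 0, 0, 0, 0]]}}

```text
time_s: 32.42
tcp_pos: [0.5264, 0.3759, 0.095]
eef_rot: [0.003, -3.14, 0.001]
ft_force: [0.7, -0.1, -3.1]
opening: 0.359
grip_force: 30.0
```

Request:
{"method": "move_arm", "body": {"deltas": [[0, 0.45, 0, 0, 0, 0], [0, 0.15, 0.1, 0, 0, 0], [0, 0, 0.5, 0, 0, 0], [0, 0, 0.6, 0, 0, 0], [0, 0, 0.4, 0, 0, 0], [0, 0, 0.15, 0, 0, 0], [0, 0, 0, 0, 0, 0], [0, 0, 0, 0, 0, 0]]}}

```text
time_s: 33.08
tcp_pos: [0.5283, 0.3883, 0.0518]
eef_rot: [0.001, -3.141, 0.001]
ft_force: [-1.0, 0.3, -3.4]
opening: 0.361
grip_force: 30.0
```

Request:
{"method": "move_arm", "body": {"deltas": [[0, 0.03, 0.08, 0, 0, 0], [0, 0, 0.04, 0, 0, 0], [0, 0, 0, 0, 0, 0], [0, 0, 0, 0, 0, 0]]}}

```text
time_s: 33.42
tcp_pos: [0.5284, 0.3898, 0.0494]
eef_rot: [-0.002, 3.141, 0.0]
ft_force: [0.2, -0.4, -2.3]
opening: 0.362
grip_force: 30.0
```

Request:
{"method": "move_arm", "body": {"deltas": [[0, 0, 0.04, 0, 0, 0], [0, 0, 0.04, 0, 0, 0], [0, 0, 0, 0, 0, 0], [0, 0, 0, 0, 0, 0]]}}

```text
time_s: 33.75
tcp_pos: [0.5287, 0.3901, 0.0483]
eef_rot: [-0.002, 3.14, 0.001]
ft_force: [-0.9, -1.0, 5.4]
opening: 0.355
grip_force: 30.0
```

Request:
{"method": "move_arm", "body": {"deltas": [[0, 0, 0, 0, 0, 0], [0, 0, 0, 0, 0, 0], [0, 0, 0, 0, 0, 0], [0, 0, 0, 0, 0, 0], [0, 0, 0, 0, 0, 0], [0, 0, -0.4, 0, 0, 0], [0, 0, -1, 0, 0, 0], [0, 0, -1, 0, 0, 0]], "claw": 60}}

```text
time_s: 34.42
tcp_pos: [0.5274, 0.3892, 0.1071]
eef_rot: [0.002, -3.139, 0.002]
ft_force: [0.5, -0.2, 0.6]
opening: 0.679
grip_force: 0.0
```

Request:
{"method": "move_arm", "body": {"deltas": [[0, 0, -0.6, 0, 0, 0], [-0.1, -1, 0, 0, 0, 0], [-0.1, -1, 0, 0, 0, 0], [-0.1, -1, 0, 0, 0, 0], [-0.1, -1, 0, 0, 0, 0], [-0.1, -1, 0, 0, 0, 0], [-0.1, -1, 0, 0, 0, 0], [-0.1, -1, 0, 0, 0, 0]]}}

```text
time_s: 35.08
tcp_pos: [0.5461, 0.2136, 0.1229]
eef_rot: [-0.002, 3.141, 0.0]
ft_force: [0.1, 0.4, -0.3]
opening: 0.682
grip_force: 0.0
```

Request:
{"method": "move_arm", "body": {"deltas": [[-0.1, -1, 0, 0, 0, 0], [-0.1, -1, 0, 0, 0, 0], [-0.1, -1, 0, 0, 0, 0], [-0.1, -1, 0, 0, 0, 0], [-0.1, -1, 0, 0, 0, 0], [-0.1, -1, 0, 0, 0, 0], [-0.1, -1, 0, 0, 0, 0], [-0.1, -0.7, 0, 0, 0, 0]]}}

```text
time_s: 35.75
tcp_pos: [0.5664, 0.0203, 0.1228]
eef_rot: [-0.001, 3.141, -0.0]
ft_force: [0.2, 0.6, -0.2]
opening: 0.683
grip_force: 0.0
```

Request:
{"method": "move_arm", "body": {"deltas": [[0, -0.2, 0, 0, 0, 0], [0, 0, 0, 0, 0, 0], [0, 0, 0, 0, 0, 0]]}}

```text
time_s: 36.0
tcp_pos: [0.5662, 0.0177, 0.1223]
eef_rot: [-0.001, 3.141, 0.0]
ft_force: [-0.1, -0.4, 0.4]
opening: 0.683
grip_force: 0.0
```

```bash
python3 look.py w8 .1015,.1055 .0985,.1015
```

```text
[0.5662 0.0177 0.1223] [-1.000e-03  3.141e+00  0.000e+00] 36.0
[[-0.0, 0.97, 0.242, 0.5], [1.0, 0.0, 0.001, 0.017], [0.001, 0.242, -0.97, 0.319], [0.0, 0.0, 0.0, 1.0]]
.1015,.1055 [241. 230.] 1645 z 0.1032 circ 0.5674 -0.0082 0.0162
.0985,.1015 [138. 246.] 1089 z 0.0993 circ 0.581 -0.0798 0.0149
```

Request:
{"method": "move_arm", "body": {"deltas": [[-0.06, -0.8, 0, 0, 0, 0], [0, -0.24, 0.5, 0, 0, 0], [0, 0, 1, 0, 0, 0], [0, 0, 1, 0, 0, 0], [0, 0, 0.5, 0, 0, 0], [0, 0, 0.24, 0, 0, 0], [0, 0, 0, 0, 0, 0], [0, 0, 0, 0, 0, 0]]}}

```text
time_s: 36.72
tcp_pos: [0.5679, -0.0083, 0.0411]
eef_rot: [0.003, -3.142, -0.0]
ft_force: [-0.4, -0.5, 0.2]
opening: 0.681
grip_force: 0.0
```

Request:
{"method": "move_arm", "body": {"deltas": [[0, 0, 0, 0, 0, 0], [0, 0, 0, 0, 0, 0], [0, 0, 0, 0, 0, 0], [0, 0, 0, 0, 0, 0], [0, 0, 0, 0, 0, 0], [0, 0, 0, 0, 0, 0], [0, 0, 0, 0, 0, 0]], "claw": 15}}

```text
time_s: 37.3
tcp_pos: [0.5681, -0.0087, 0.0415]
eef_rot: [-0.002, 3.141, 0.0]
ft_force: [-0.6, 0.7, 4.7]
opening: 0.36
grip_force: 30.0
```

Request:
{"method": "move_arm", "body": {"deltas": [[0, 0, -0.5, 0, 0, 0], [0, 0, -1, 0, 0, 0], [0, 0, -0.8, 0, 0, 0], [0.2, 0.5, -0.1, 0, 0, 0], [0.4, 1, 0, 0, 0, 0], [0.5, 1, 0, 0, 0, 0], [0.5, 1, 0, 0, 0, 0], [0.5, 1, 0, 0, 0, 0]]}}

```text
time_s: 37.97
tcp_pos: [0.5132, 0.105, 0.1006]
eef_rot: [0.001, -3.14, 0.0]
ft_force: [0.5, 0.6, -2.3]
opening: 0.356
grip_force: 30.0
```

Request:
{"method": "move_arm", "body": {"deltas": [[0.5, 1, 0, 0, 0, 0], [0.5, 1, 0, 0, 0, 0], [0.5, 1, 0, 0, 0, 0], [0.4, 1, 0, 0, 0, 0], [0.24, 1, 0, 0, 0, 0], [0, 1, 0, 0, 0, 0], [0, 1, 0, 0, 0, 0], [0, 1, 0, 0, 0, 0]]}}

```text
time_s: 38.63
tcp_pos: [0.4597, 0.3049, 0.1005]
eef_rot: [0.003, -3.14, 0.001]
ft_force: [-0.7, -0.8, -2.4]
opening: 0.361
grip_force: 30.0
```

Request:
{"method": "move_arm", "body": {"deltas": [[0, 0.7, 0, 0, 0, 0], [0, 0.4, 0, 0, 0, 0], [0, 0.2, 0.4, 0, 0, 0], [0, 0, 0.8, 0, 0, 0], [0, 0, 0.6, 0, 0, 0], [0, 0, 0.3, 0, 0, 0], [0, 0, 0, 0, 0, 0], [0, 0, 0, 0, 0, 0]]}}

```text
time_s: 39.3
tcp_pos: [0.4609, 0.3354, 0.048]
eef_rot: [0.001, -3.14, 0.002]
ft_force: [0.1, 0.1, -2.3]
opening: 0.354
grip_force: 30.0
```

Request:
{"method": "move_arm", "body": {"deltas": [[0, 0, 0.08, 0, 0, 0], [0, 0, 0.04, 0, 0, 0], [0, 0, 0, 0, 0, 0], [0, 0, 0, 0, 0, 0]]}}

```text
time_s: 39.63
tcp_pos: [0.4616, 0.3363, 0.046]
eef_rot: [-0.002, 3.141, 0.001]
ft_force: [-0.0, -0.3, -1.7]
opening: 0.358
grip_force: 30.0
```

Request:
{"method": "move_arm", "body": {"deltas": [[0, 0, 0.06, 0, 0, 0], [0, 0, 0.03, 0, 0, 0], [0, 0, 0, 0, 0, 0], [0, 0, 0, 0, 0, 0]]}}

```text
time_s: 39.97
tcp_pos: [0.4615, 0.3363, 0.0436]
eef_rot: [-0.002, 3.141, 0.001]
ft_force: [0.1, -0.0, 0.5]
opening: 0.36
grip_force: 30.0
```

Request:
{"method": "move_arm", "body": {"deltas": [[0, 0, 0.02, 0, 0, 0], [0, 0, 0, 0, 0, 0], [0, 0, 0, 0, 0, 0]]}}

```text
time_s: 40.22
tcp_pos: [0.4616, 0.3365, 0.0435]
eef_rot: [-0.002, 3.141, 0.001]
ft_force: [-1.4, 0.3, 5.1]
opening: 0.362
grip_force: 30.0
```

Request:
{"method": "move_arm", "body": {"deltas": [[0, 0, 0, 0, 0, 0], [0, 0, 0, 0, 0, 0], [0, 0, 0, 0, 0, 0], [0, 0, 0, 0, 0, 0], [0, 0, 0, 0, 0, 0], [0, 0, -0.4, 0, 0, 0], [0, 0, -1, 0, 0, 0], [0, 0, -1, 0, 0, 0]], "claw": 60}}

```text
time_s: 40.88
tcp_pos: [0.4605, 0.3356, 0.1031]
eef_rot: [0.002, -3.139, 0.002]
ft_force: [0.5, -0.3, 0.3]
opening: 0.681
grip_force: 0.0
```

Request:
{"method": "move_arm", "body": {"deltas": [[0, 0, -0.8, 0, 0, 0], [-0.2, -1, 0, 0, 0, 0], [-0.3, -1, 0, 0, 0, 0], [-0.3, -1, 0, 0, 0, 0], [-0.3, -1, 0, 0, 0, 0], [-0.3, -1, 0, 0, 0, 0], [-0.3, -1, 0, 0, 0, 0], [-0.3, -1, 0, 0, 0, 0]]}}

```text
time_s: 41.55
tcp_pos: [0.5119, 0.16, 0.1236]
eef_rot: [-0.002, 3.141, 0.0]
ft_force: [-0.2, 0.7, -0.2]
opening: 0.684
grip_force: 0.0
```

Request:
{"method": "move_arm", "body": {"deltas": [[-0.3, -1, 0, 0, 0, 0], [-0.3, -1, 0, 0, 0, 0], [-0.3, -1, 0, 0, 0, 0], [-0.3, -1, 0, 0, 0, 0], [-0.3, -1, 0, 0, 0, 0], [-0.3, -1, 0, 0, 0, 0], [-0.3, -1, 0, 0, 0, 0], [-0.3, -1, 0, 0, 0, 0]]}}

```text
time_s: 42.22
tcp_pos: [0.5721, -0.0401, 0.1236]
eef_rot: [-0.002, 3.141, -0.0]
ft_force: [-0.0, -0.3, -0.7]
opening: 0.684
grip_force: 0.0
```

Request:
{"method": "move_arm", "body": {"deltas": [[-0.3, -1, 0, 0, 0, 0], [-0.06, -0.6, 0, 0, 0, 0], [0, 0, 0, 0, 0, 0], [0, 0, 0, 0, 0, 0]]}}

```text
time_s: 42.55
tcp_pos: [0.5807, -0.0793, 0.1232]
eef_rot: [0.001, 3.141, 0.0]
ft_force: [0.2, -0.3, -0.8]
opening: 0.681
grip_force: 0.0
```

```bash
python3 look.py w9 .0975,.103; python3 top.py t3
```

```text
[ 0.5807 -0.0793  0.1232] [1.000e-03 3.141e+00 0.000e+00] 42.55
[[0.001, 0.97, 0.242, 0.514], [1.0, -0.001, 0.0, -0.08], [0.001, 0.242, -0.97, 0.32], [0.0, 0.0, 0.0, 1.0]]
.0975,.103 [278. 227.] 1400 z 0.0992 circ 0.5811 -0.0801 0.015
[426. 233.] 359 [ 0.5182 -0.3241  0.1123] [ 0.5188 -0.3271] 0.0206
[ 77. 237.] 244 [0.5268 0.3848 0.1117] [0.5274 0.3882] 0.0164
[102. 269.] 229 [0.4605 0.3328 0.1057] [0.4605 0.3353] 0.0164
```

Request:
{"method": "move_arm", "body": {"deltas": [[0, -0.03, 0.5, 0, 0, 0], [0, 0, 1, 0, 0, 0], [0, 0, 1, 0, 0, 0], [0, 0, 0.6, 0, 0, 0], [0, 0, 0.24, 0, 0, 0], [0, 0, 0, 0, 0, 0], [0, 0, 0, 0, 0, 0]]}}

```text
time_s: 43.23
tcp_pos: [0.5808, -0.0789, 0.0392]
eef_rot: [0.003, -3.141, -0.0]
ft_force: [0.1, -0.1, -0.1]
opening: 0.682
grip_force: 0.0
```

Request:
{"method": "move_arm", "body": {"deltas": [[0, 0, 0, 0, 0, 0], [0, 0, 0, 0, 0, 0], [0, 0, 0, 0, 0, 0], [0, 0, 0, 0, 0, 0], [0, 0, 0, 0, 0, 0], [0, 0, 0, 0, 0, 0], [0, 0, 0, 0, 0, 0]], "claw": 15}}

```text
time_s: 43.82
tcp_pos: [0.5811, -0.0795, 0.0398]
eef_rot: [-0.002, 3.141, -0.0]
ft_force: [-0.9, -0.6, 5.6]
opening: 0.329
grip_force: 30.0
```

Request:
{"method": "move_arm", "body": {"deltas": [[0, 0, -0.5, 0, 0, 0], [0, 0, -0.8, 0, 0, 0], [0, 0, -0.7, 0, 0, 0], [0.1, 0.5, 0, 0, 0, 0], [0.2, 1, 0, 0, 0, 0], [0.2, 1, 0, 0, 0, 0], [0.2, 1, 0, 0, 0, 0], [0.2, 1, 0, 0, 0, 0]]}}

```text
time_s: 44.48
tcp_pos: [0.5569, 0.0347, 0.0887]
eef_rot: [0.001, -3.141, -0.0]
ft_force: [0.4, -0.2, -1.7]
opening: 0.326
grip_force: 30.0
```

Request:
{"method": "move_arm", "body": {"deltas": [[0.2, 1, 0, 0, 0, 0], [0.3, 1, 0, 0, 0, 0], [0.3, 1, 0, 0, 0, 0], [0.3, 1, 0, 0, 0, 0], [0.3, 1, 0, 0, 0, 0], [0.3, 1, 0, 0, 0, 0], [0.2, 1, 0, 0, 0, 0], [0, 1, 0, 0, 0, 0]]}}

```text
time_s: 45.15
tcp_pos: [0.5078, 0.2343, 0.0885]
eef_rot: [0.003, -3.139, 0.001]
ft_force: [-0.5, 0.6, -2.0]
opening: 0.334
grip_force: 30.0
```

Request:
{"method": "move_arm", "body": {"deltas": [[0, 0.8, 0, 0, 0, 0], [0, 0.5, 0, 0, 0, 0], [0, 0.2, 0.3, 0, 0, 0], [0, 0, 0.6, 0, 0, 0], [0, 0, 0.5, 0, 0, 0], [0, 0, 0.3, 0, 0, 0], [0, 0, 0, 0, 0, 0], [0, 0, 0, 0, 0, 0]]}}

```text
time_s: 45.82
tcp_pos: [0.5099, 0.2696, 0.046]
eef_rot: [0.001, -3.14, 0.001]
ft_force: [0.9, -0.1, -1.5]
opening: 0.329
grip_force: 30.0
```

Request:
{"method": "move_arm", "body": {"deltas": [[-0.03, 0, 0.08, 0, 0, 0], [0, 0, 0.04, 0, 0, 0], [0, 0, 0, 0, 0, 0], [0, 0, 0, 0, 0, 0]]}}

```text
time_s: 46.15
tcp_pos: [0.5114, 0.2705, 0.0442]
eef_rot: [-0.002, 3.141, 0.0]
ft_force: [0.4, -0.4, -2.2]
opening: 0.333
grip_force: 30.0
```

Request:
{"method": "move_arm", "body": {"deltas": [[0, 0, 0.06, 0, 0, 0], [0, 0, 0.04, 0, 0, 0], [0, 0, 0, 0, 0, 0], [0, 0, 0, 0, 0, 0]]}}

```text
time_s: 46.48
tcp_pos: [0.5114, 0.2706, 0.0418]
eef_rot: [-0.002, 3.141, 0.0]
ft_force: [-1.3, -0.6, 4.8]
opening: 0.329
grip_force: 30.0
```

Request:
{"method": "move_arm", "body": {"deltas": [[0, 0, 0, 0, 0, 0], [0, 0, 0, 0, 0, 0], [0, 0, 0, 0, 0, 0], [0, 0, 0, 0, 0, 0], [0, 0, 0, 0, 0, 0], [0, 0, -0.4, 0, 0, 0], [0, 0, -1, 0, 0, 0], [0, 0, -1, 0, 0, 0]], "claw": 60}}

```text
time_s: 47.15
tcp_pos: [0.5102, 0.27, 0.1015]
eef_rot: [0.002, -3.139, 0.002]
ft_force: [-0.5, 0.2, 0.2]
opening: 0.684
grip_force: 0.0
```

Request:
{"method": "move_arm", "body": {"deltas": [[0, 0, -1, 0, 0, 0], [0, 0, -1, 0, 0, 0], [0.5, -1, 0, 0, 0, 0], [0.5, -1, 0, 0, 0, 0], [0.5, -1, 0, 0, 0, 0], [0, -0.5, 0, 0, 0, 0], [0, 0, 0, 0, 0, 0], [0, 0, 0, 0, 0, 0]]}}

```text
time_s: 47.82
tcp_pos: [0.4748, 0.183, 0.152]
eef_rot: [0.001, 3.14, 0.001]
ft_force: [-0.5, 0.3, 0.4]
opening: 0.681
grip_force: 0.0
```

```bash
python3 top.py t4
```

```text
[426. 232.] 356 [ 0.5181 -0.3246  0.1125] [ 0.5182 -0.3272] 0.0207
```

View pics/t4.png

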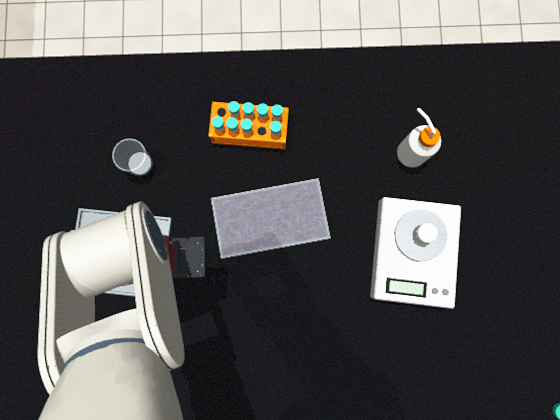

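The jar (426,233) is on the pan, but the arm hides the tray at left. I'll move aside for a last check.

Request:
{"method": "move_arm", "body": {"deltas": [[0, -1, 0, 0, 0, 0], [0, -1, 0, 0, 0, 0], [0, -1, 0, 0, 0, 0], [0, -1, 0, 0, 0, 0], [0, -1, 0, 0, 0, 0], [0, -1, 0, 0, 0, 0], [0, -0.5, 0, 0, 0, 0], [0, 0, 0, 0, 0, 0]]}}

```text
time_s: 48.53
tcp_pos: [0.4751, 0.0193, 0.1514]
eef_rot: [0.001, 3.141, -0.0]
ft_force: [1.0, 0.3, -0.4]
opening: 0.684
grip_force: 0.0
```

```bash
python3 top.py t5
```

```text
[426. 233.] 356 [ 0.5181 -0.3247  0.1125] [ 0.5182 -0.3276] 0.0204
[ 77. 237.] 244 [0.5268 0.3848 0.1118] [0.5268 0.3887] 0.017
[135. 244.] 182 [0.5104 0.2675 0.1024] [0.5116 0.2687] 0.0152
[102. 269.] 229 [0.4606 0.3327 0.1059] [0.4606 0.335 ] 0.0162
```

All are within about 2 mm of their starting places, so I'm handing in.

```bash
python3 -c "
from plant import r
print(r.job_done())"
```

```text
the job is handed in; nothing more can be done
None
```

I handed the job in at about 48.6 s: the jar stands released within about 1 mm of the pan's centre, and both bottles and the flask are back upright on their own pads, within about 2 mm of where they started; the hand-in returned no verdict.

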